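# Swap the painted figures onto their own stands

## Robot

A 6-joint arm with a two-finger parallel gripper is mounted at the origin on the work surface. World frame = base frame: x ahead of the robot, y to its left, z up, the work surface at z = 0. Lengths are in mm, angles in rad, forces in N, time in s.
With the tool pointing down it reaches from about 250 to 800 mm from the base axis. Payload 8.5 kg.
Tool frame: the origin (TCP) lies midway between the tips of the shut fingers; the grasp point (between the pads) lies 19 mm behind it; y points along the fingers, x is the direction in which the jaws open and shut, and the axes are right-handed (so a half turn about y gives the same grasp; the last joint's range is limited). The gripper opens to 85 mm and grips with 20 to 120 N. Pads are 22 mm wide; open, the fingers measure 114 mm over their backs; the gripper's body (76 mm by 85 mm) begins 54 mm behind the grasp point. The pads swing forward as they close: fully open they stand 13 mm farther back than shut.
Start: joints at [1.14, 0.238, -0.013, 1.319, 0, 1.571], TCP at [219.219, 476.993, 231.276] pointing down, gripper open.
Joint ranges: [-2.66, 2.66], [-1.03, 1.9], [-1.14, 1.46], [-1.82, 2.27], [-1.45, 1.34], [-3.14, 3.14]. Speed limits (rad/s): [2.22, 2.22, 2.79, 3.14, 3.14, 3.14].

## Interface

Orientations are given as a rotation vector (axis times angle).
In Python, from station import ctrl gives the robot as it stands.
- The arm moves only by the tool step_arm, never from a script. Its arguments are lists of equal length, an entry for each row: "linear": the shift along the world's x, y, z in mm, a list of three; "rot": the turn, a rotation vector about the world's x, y, z in rad, a list of three. A call has 1 to 8 rows; each row shifts and turns the commanded pose from where the row before left it; what a row does not reach is not made up. A row lasts 1/8 s, in which the tool goes at most 62.5 mm and 10.7 degrees, less where a joint would pass 70% of its speed; a pose out of reach is approached as far as the arm can. A call is refused whole if a number of a shift passes 62.5 or a number of a turn 0.188, either way. A call with a gripper value outside its range is refused whole. "fingers" is the finger opening in mm, from 0 to 85.4, set as the call begins (left out, the last holds). The fingers move at their own pace and stop on an object; the grip force is fixed at half the most. Time passes only in rows, so rows that do not move let the fingers close. It gives the time, the measured TCP pose, the force and the opening at its end, in the units of the state.
- ctrl.observe(): the state, without advancing time (a new reading comes with each control period).
- ctrl.camera(name): name is "scene" or "side" or "wrist"; returns the picture (400x640x3 uint8, blue, green, red); there is no depth.
- ctrl.calibration(name): a dict with "intrinsics" (3x3 intrinsics, pixels), "R" (3x3) and "t" (3): a world point X has camera coordinates R X + t. Camera axes: x right, y down, z forward; pixel columns grow to the right and rows downward; lengths in mm; the calibration is good to about 2 mm. A picture is of the moment at which its call begins: read the wrist's pose just before it. calibration takes no time and is no camera call; for the wrist camera it gives the pose at the moment of the call.
- ctrl.finish_job(): hands the job in, once; it reports no verdict.
The state is a dict: "t": time; "q": joint angles; "dq": joint speeds; "joint_torque": joint torques, N m; "tool_pos": TCP position; "ee_rot": TCP orientation; "contact_force": force on the tool from outside, world axes, zero at the start; "moment": the same for the moment, N m; "width": finger opening in mm.
Only numpy, scipy, OpenCV 4.12 (cv2) and the standard library are available. Lean on these libraries where they do the work, as an engineer would, in place of code of your own. Each camera call takes 0.05 s, during which the arm holds its last target.

## Task

The four miniatures on the painting bench are standing on one another's stands: move each so that it stands upright, centred and released on the stand of its own colour. Use the empty dark spare stand to make room, leaving it empty at the end; never set a figure down on the mat or bench, never tip one over, and leave the glass rinse cup where it is.

Things in the scene. Friction and masses are not known exactly. Their poses are not given: they have to be found in the camera images.
- red_figure: loose: a winged creature, light grey, on a painting grip. From the bottom: red round foot, diameter 54, 8 high; grey knurled handle, diameter 33, from 8 to 46 (grasp here from above, any yaw); red top plate, diameter 34, 46 to 50; miniature up to 76, within 17 of the axis. About 120 g. Origin: centre of the underside, z up.
- yellow_figure: loose: a knight with a round shield and a spear, light grey, on a painting grip. From the bottom: yellow round foot, diameter 54, 8 high; grey knurled handle, diameter 33, from 8 to 46 (grasp here from above, any yaw); yellow top plate, diameter 34, 46 to 50; miniature up to 76, within 17 of the axis. About 120 g. Origin: centre of the underside, z up.
- blue_figure: loose: a square-built robot, light grey, on a painting grip. From the bottom: blue round foot, diameter 54, 8 high; grey knurled handle, diameter 33, from 8 to 46 (grasp here from above, any yaw); blue top plate, diameter 34, 46 to 50; miniature up to 76, within 17 of the axis. About 120 g. Origin: centre of the underside, z up.
- white_figure: loose: a wizard in a pointed hat, light grey, on a painting grip. From the bottom: white round foot, diameter 54, 8 high; grey knurled handle, diameter 33, from 8 to 46 (grasp here from above, any yaw); white top plate, diameter 34, 46 to 50; miniature up to 76, within 17 of the axis. About 120 g. Origin: centre of the underside, z up.
- red_stand: fixed: flat round red stand, diameter 90 (grey knurling on its rim, diameter 93), 14 high, with a flat top without a lip. Origin: centre of the underside on the bench, z up; the top is 14 above it.
- yellow_stand: fixed: flat round yellow stand, diameter 90 (grey knurling on its rim, diameter 93), 14 high, with a flat top without a lip. Origin: centre of the underside on the bench, z up; the top is 14 above it.
- blue_stand: fixed: flat round blue stand, diameter 90 (grey knurling on its rim, diameter 93), 14 high, with a flat top without a lip. Origin: centre of the underside on the bench, z up; the top is 14 above it.
- white_stand: fixed: flat round white stand, diameter 90 (grey knurling on its rim, diameter 93), 14 high, with a flat top without a lip. Origin: centre of the underside on the bench, z up; the top is 14 above it.
- spare_stand: fixed: the spare stand, of the same shape and size as the coloured ones but near-black, empty at the start. Origin: centre of the underside on the bench; the top is 14 above it.
- rinse_cup: loose bystander: round clear glass rinse cup, rim diameter 60, 65 high, 350 g, standing on the mat among the stands. Origin: centre of the underside. Unlisted paint bottles (diameter 25, 70 high) and other small things also stand on the mat, all lower than 75.
Mind the look-alikes: they are no part of the job. Several things have the shape of the spare_stand; the one meant has the colours described above. What is shaped like the red_figure but orange is not meant.

How it is judged:
By the outcome, as a careful person would: the job done as asked, in the order asked, and still so for the second after the job is handed in, with the robot touching nothing.
It also fails if it takes over 128 s, if anything falls off the work surface, if the arm or the gripper's body presses on something with over 40 N, if the wrist force passes 120 N, or if a joint passes its speed limit or range.

## Working session

There is one attempt and no reset: what is moved stays moved. The work goes in short steps, Python scripts to look and compute and a tool call to move; the robot and the scene stay as the last step left them, time stands still between calls to the robot, and variables do not carry over. Pictures are saved under pics/ and viewed, and the job is handed in when it is done.

Besides the shell and the picture viewer there is one more tool, called as a command line: name --argument value ..., lists and objects as JSON in quotes. step_arm: Moves the arm, as the interface text tells. Its arguments: {"type":"object","properties":{"linear":{"type":"array"},"rot":{"type":"array"},"fingers":{"type":"number"}},"required":["linear","rot"]}

```bash
mkdir -p pics; ls; python3 - <<'E'
from station import ctrl
import cv2
s=ctrl.observe();print(s)
for n in ("scene","side","wrist"):
    c=ctrl.calibration(n);print(n,c)
    cv2.imwrite(f"pics/{n}0.png",ctrl.camera(n))
E
```

```text
pics
{'t': 0.0, 'q': array([ 1.13999575e+00,  2.38790209e-01, -1.42371081e-02,  1.31919671e+00,
       -1.40204206e-05,  1.57077694e+00]), 'dq': array([ 2.07956777e-05,  5.25240852e-05, -3.01821229e-04, -5.89881668e-04,
       -1.45889882e-04, -5.39077816e-04]), 'joint_torque': array([-2.17380686e-03, -5.38772249e+01,  3.46443272e+01,  1.81724672e-02,
        2.10904072e-04,  8.90739727e-06]), 'tool_pos': array([219.073831  , 476.66166113, 230.6793516 ]), 'ee_rot': array([-1.38353487, -0.88542436,  0.88738631]), 'contact_force': array([-0.20872618,  0.94822242, -1.269635  ]), 'moment': array([0.02715801, 0.03576409, 0.01725987]), 'width': 85.32638494994212}
scene {'intrinsics': array([[516.9956184 ,   0.        , 317.76354417],
       [  0.        , 516.9956184 , 198.45449442],
       [  0.        ,   0.        ,   1.        ]]), 'R': array([[-0.59954274,  0.80029708, -0.0085494 ],
       [ 0.6075458 ,  0.44813741, -0.65579033],
       [-0.52099578, -0.39836848, -0.75489466]]), 't': array([ 286.77536033, -356.36087678, 1574.41595784])}
side {'intrinsics': array([[422.46295238,   0.        , 315.05249309],
       [  0.        , 422.46295238, 194.88523523],
       [  0.        ,   0.        ,   1.        ]]), 'R': array([[ 0.984279  , -0.17611355,  0.01337424],
       [-0.11212422, -0.68156404, -0.7231173 ],
       [ 0.13646616,  0.71024959, -0.69059576]]), 't': array([-540.87319549,  138.15948407,  897.20723773])}
wrist {'intrinsics': array([[339.33829897,   0.        , 314.00386772],
       [  0.        , 339.33829897, 201.82080721],
       [  0.        ,   0.        ,   1.        ]]), 'R': array([[ 0.41687235,  0.90896332, -0.00177169],
       [ 0.87350861, -0.40007137,  0.27735464],
       [ 0.25139639, -0.11716907, -0.96076598]]), 't': array([-523.10235075,  -37.57412804,  379.4112257 ])}
```

View pics/scene0.png

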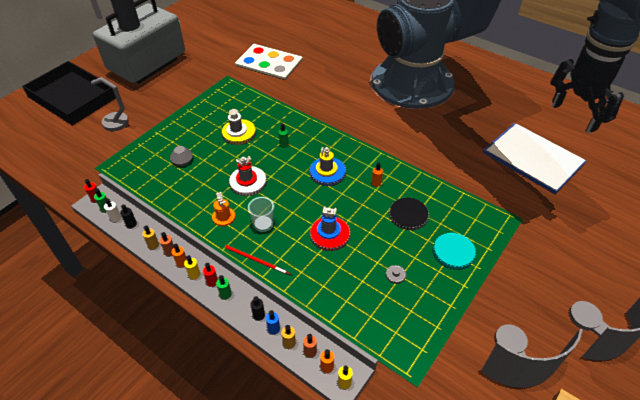

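View pics/side0.png

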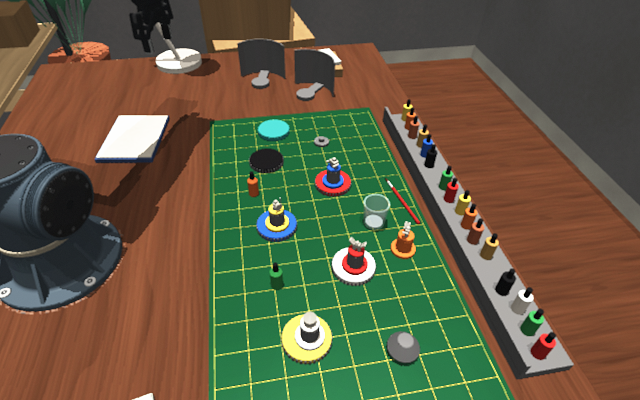

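View pics/wrist0.png

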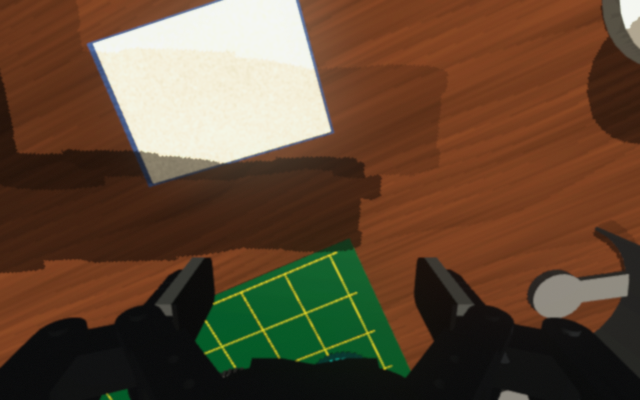

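```bash
cat > h.py <<'E'
import numpy as np,cv2
from scipy.optimize import least_squares
from station import ctrl
def back(c,p,z):
    K,R,t=c["intrinsics"],c["R"],c["t"]
    p=np.asarray(p,float).reshape(-1,2)
    d=(np.linalg.inv(K)@np.c_[p,np.ones(len(p))].T)
    d=R.T@d; o=-R.T@t
    s=(z-o[2])/d[2]
    return (o[:,None]+d*s).T
def proj(c,X):
    X=np.asarray(X,float).reshape(-1,3)
    x=c["R"]@X.T+c["t"][:,None]; x=c["intrinsics"]@x
    return (x[:2]/x[2]).T
def circ(c,x,y,z,r,n=60):
    a=np.linspace(0,2*np.pi,n)
    return proj(c,np.c_[x+r*np.cos(a),y+r*np.sin(a),np.full(n,z)])
def fitc(P,r):
    f=lambda v:np.hypot(P[:,0]-v[0],P[:,1]-v[1])-r
    m=least_squares(f,P[:,:2].mean(0),loss='soft_l1',f_scale=1.0)
    return m.x,np.sqrt(np.median(f(m.x)**2))
E
python3 - <<'E'
from h import *
for n,cr in (("scene",(190,80,300,220)),("side",(200,100,260,280))):
    im=cv2.imread(f"pics/{n}0.png");x,y,w,h=cr
    k=2.6 if n=="scene" else 2.1
    cv2.imwrite(f"pics/{n}0z.png",cv2.resize(im[y:y+h,x:x+w],None,fx=k,fy=k,interpolation=cv2.INTER_CUBIC))
    c=ctrl.calibration(n)
    hsv=cv2.cvtColor(im,cv2.COLOR_BGR2HSV)
    H,S,V=cv2.split(hsv)
    M={"red":((H<4)|(H>175))&(S>150)&(V>100),"yellow":(H>22)&(H<33)&(S>150)&(V>150),"blue":(H>98)&(H<120)&(S>150)&(V>100),"white":(S<40)&(V>170),"spare":(V<45)}
    for k,m in M.items():
        m=m.astype(np.uint8); 
        nn,lab,st,ce=cv2.connectedComponentsWithStats(m)
        for i in range(1,nn):
            if st[i,4]<250: continue
            q=back(c,ce[i],14)[0]
            if not(230<q[0]<750 and -450<q[1]<450): continue
            ct=max(cv2.findContours((lab==i).astype(np.uint8),cv2.RETR_EXTERNAL,cv2.CHAIN_APPROX_NONE)[0],key=len)
            P=back(c,ct.reshape(-1,2),14); v,e=fitc(P,45)
            print(n,k,st[i,4],ce[i].round(),q.round(),v.round(1),round(e,2))
E
```

```text
scene red 535 [331. 236.] [630. 151.  14.] [621.5 141.4] 2.19
scene yellow 310 [240. 131.] [ 489. -256.   14.] [ 486.3 -265.6] 2.17
scene blue 396 [328. 172.] [471.  28.  14.] [464.  20.] 1.42
scene white 421 [248. 181.] [ 616. -114.   14.] [ 610.  -122.3] 1.77
scene spare 909 [409. 213.] [467. 259.  14.] [465.9 258.3] 2.08
side red 334 [333. 183.] [618. 130.  14.] [619.8 140.4] 2.38
side blue 470 [276. 226.] [461.   9.  14.] [462.6  19.6] 1.8
side white 669 [352. 267.] [ 605. -131.   14.] [ 608.8 -122.5] 1.02
side white 574 [309. 331.] [ 492. -258.   14.] [ 511.7 -263. ] 4.89
side spare 584 [266. 160.] [460. 248.  14.] [460.3 248.8] 2.92
```

```bash
ls pics
```

```text
scene0.png
scene0z.png
side0.png
side0z.png
wrist0.png
```

View pics/scene0z.png

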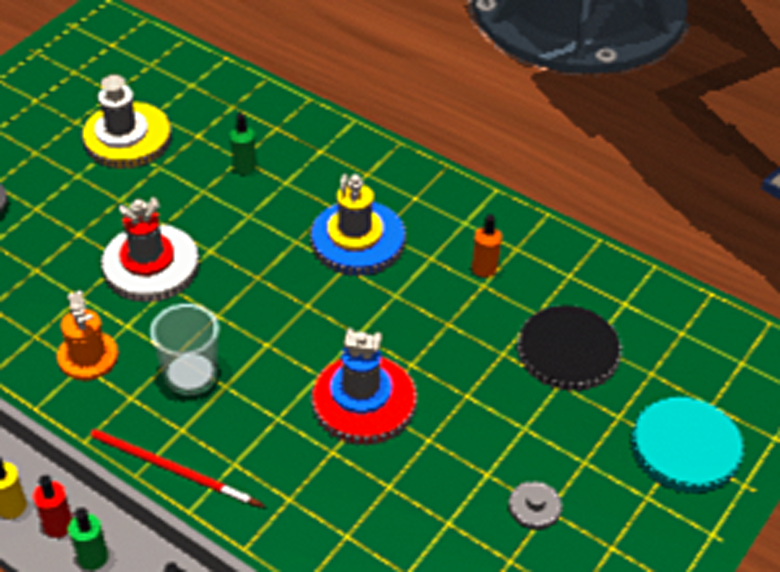

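View pics/side0z.png

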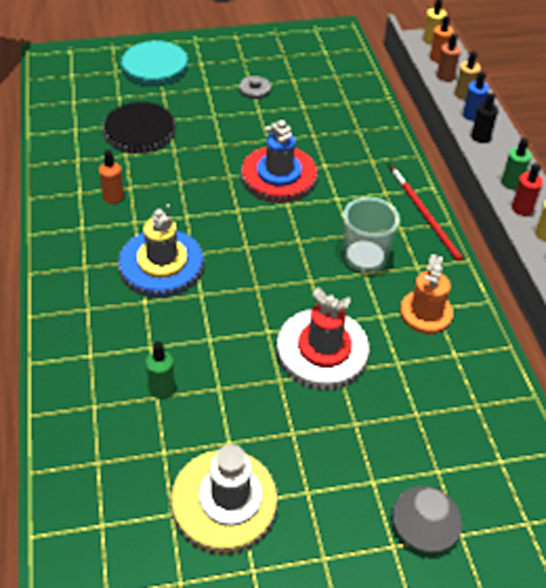

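```bash
cat > ov.py <<'E'
from h import *
S={"red":(620.5,141),"yellow":(487,-264.5),"blue":(463,20),"white":(609,-122.5),"spare":(463,253)}
def tiles(n,im,c,S,F,out,k=6,hw=32):
    T=[]
    for a in S:
        x,y=S[a]; u,v=proj(c,[x,y,35])[0]; u,v=int(u),int(v)
        u=min(max(u,hw),639-hw);v=min(max(v,hw),399-hw)
        t=cv2.resize(im[v-hw:v+hw,u-hw:u+hw],None,fx=k,fy=k,interpolation=cv2.INTER_CUBIC)
        def dr(p,col):
            p=((p-[u-hw,v-hw]+.5)*k).round().astype(int); cv2.polylines(t,[p.reshape(-1,1,2)],False,col,1,cv2.LINE_AA)
        dr(circ(c,x,y,14,45),(255,0,255));dr(circ(c,x,y,0,46.5),(255,255,255))
        if a in F:
            x,y=F[a]
            dr(circ(c,x,y,22,27),(0,255,0));dr(circ(c,x,y,14,27),(0,255,0));dr(circ(c,x,y,64,17),(0,165,255))
        T.append(t)
    while len(T)%2: T.append(np.zeros_like(T[0]))
    w=len(T)//2
    o=np.vstack([np.hstack(T[:w]),np.hstack(T[w:])])
    s=min(1,800/o.shape[1],600/o.shape[0])
    cv2.imwrite(out,cv2.resize(o,None,fx=s,fy=s))
E
python3 - <<'E'
from ov import *
F={k:v for k,v in S.items() if k!="spare"}
for n in("scene","side"):
    tiles(n,cv2.imread(f"pics/{n}0.png"),ctrl.calibration(n),S,F,f"pics/ov_{n}.png",k=5,hw=26 if n=="scene" else 28)
E
```

```text
(no output)
```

View pics/ov_scene.png

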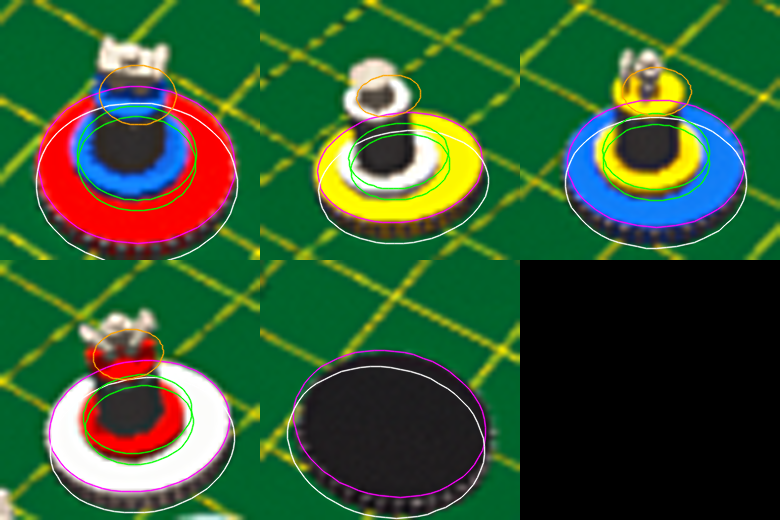

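View pics/ov_side.png

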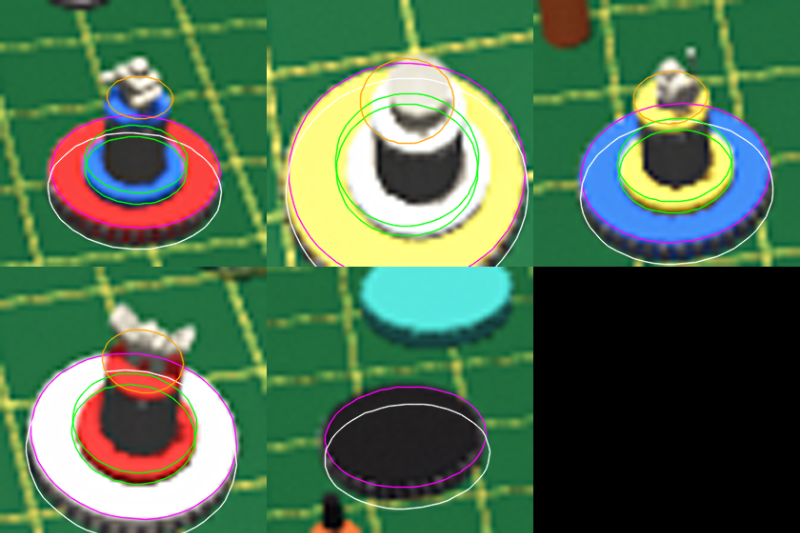

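```bash
python3 - <<'E'
from h import *
from scipy.spatial.transform import Rotation as R
c=ctrl.calibration("scene")
for n,p in dict(green=(283,145),orangeb=(377,186),cup=(263,226),orfig=(224,217),washer=(396,274)).items(): print(n,back(c,p,2)[0].round())
c=ctrl.calibration("side")
for n,p in dict(green=(276,287),orangeb=(253,194),cup=(374,221),orfig=(403,249),washer=(321,142)).items(): print(n,back(c,p,2)[0].round())
s=ctrl.observe();M=R.from_rotvec(s["ee_rot"]).as_matrix();print(M.round(3))
w=ctrl.calibration("wrist");print("cam",(-w["R"].T@w["t"]).round(1),"fwd",w["R"][2].round(3), "in tool", (M.T@(-w["R"].T@w["t"]-s["tool_pos"])).round(1))
E
```

```text
green [ 452. -136.    2.]
orangeb [429. 148.   2.]
cup [694.   1.   2.]
orfig [729. -91.   2.]
washer [622. 320.   2.]
green [ 443. -145.    2.]
orangeb [417. 135.   2.]
cup [689.  -2.   2.]
orfig [729. -94.   2.]
washer [624. 320.   2.]
[[ 0.418 -0.    -0.909]
 [ 0.909 -0.001  0.418]
 [-0.001 -1.    -0.   ]]
cam [155.5 504.9 374.1] fwd [ 0.251 -0.117 -0.961] in tool [  -1.1 -143.3   69.6]
```

step_arm --linear '[[40, -33, 0], [40, -33, 0], [40, -33, 0], [40, -33, 0], [40, -33, 0], [40, -33, 0], [40, -33, 0], [40, -33, 0]]' --rot '[[0, 0, -0.1425], [0, 0, -0.1425], [0, 0, -0.1425], [0, 0, -0.1425], [0, 0, -0.1425], [0, 0, -0.1425], [0, 0, -0.1425], [0, 0, -0.1425]]' --fingers 70

```text
t: 1.15
tool_pos: [540.3, 211.7, 231.1]
ee_rot: [-1.571, 0.004, -0.003]
contact_force: [0.7, 1.1, 0.4]
width: 70.0
```

step_arm --linear '[[40, -35, 0], [40, -35, 0], [0, 0, 0], [0, 0, 0]]' --rot '[[0, 0, 0], [0, 0, 0], [0, 0, 0], [0, 0, 0]]'

```text
t: 1.65
tool_pos: [618.8, 142.9, 230.7]
ee_rot: [-1.571, 0.002, 0.001]
contact_force: [-0.5, 1.2, -0.3]
width: 70.1
```

```bash
cat > look.py <<'E'
import sys
from ov import *
def look(name,st,fig=None):
    s=ctrl.observe();c=ctrl.calibration("wrist");im=ctrl.camera("wrist")
    print(s["t"],s["tool_pos"].round(1),s["ee_rot"].round(3))
    cv2.imwrite(f"pics/{name}.png",im)
    np.savez(f"pics/{name}.npz",**c)
    x,y=st
    for z,r,col in((14,45,(255,0,255)),):
        cv2.polylines(im,[circ(c,x,y,z,r).round().astype(int).reshape(-1,1,2)],False,col,1,cv2.LINE_AA)
    if fig is not None:
        for z,r,col in((22,27,(0,255,0)),(64,17,(0,165,255)),(60,16.5,(255,255,0))):
            cv2.polylines(im,[circ(c,*fig,z,r).round().astype(int).reshape(-1,1,2)],False,col,1,cv2.LINE_AA)
    cv2.imwrite(f"pics/{name}o.png",im)
E
python3 -c "
from look import *
look('w1',S['red'],S['red'])"
```

```text
1.65 [618.8 142.9 230.7] [-1.571e+00  2.000e-03  1.000e-03]
```

View pics/w1o.png

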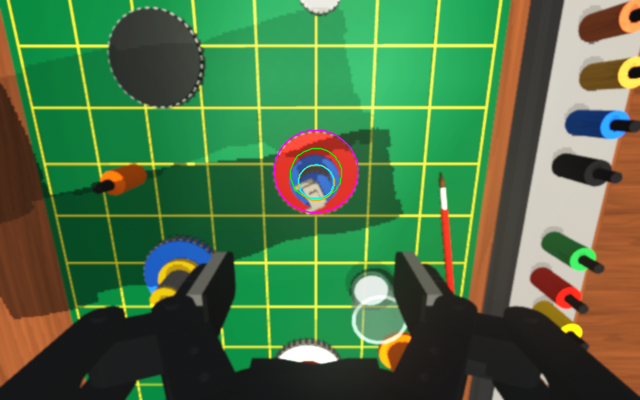

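```bash
cat > fit.py <<'E'
from h import *
# overlay zoom of wrist picture: stands & figure
def zoom(name,items,ctr,out,hw=60,k=6):
    c=dict(np.load(f"pics/{name}.npz")); im=cv2.imread(f"pics/{name}.png")
    u,v=[int(a) for a in proj(c,ctr)[0]]
    u=min(max(u,hw),639-hw);v=min(max(v,hw),399-hw)
    t=cv2.resize(im[v-hw:v+hw,u-hw:u+hw],None,fx=k,fy=k,interpolation=cv2.INTER_CUBIC)
    t=cv2.resize(t,(600,600)); k=600/(2*hw)
    for x,y,z,r,col in items:
        p=((circ(c,x,y,z,r)-[u-hw,v-hw]+.5)*k).round().astype(int)
        cv2.polylines(t,[p.reshape(-1,1,2)],False,col,1,cv2.LINE_AA)
    cv2.imwrite(out,t)
def fig(x,y): return [(x,y,14,27,(0,255,0)),(x,y,22,27,(0,255,0)),(x,y,64,17,(0,165,255))]
def st(x,y): return [(x,y,14,45,(255,0,255))]
E
python3 - <<'E'
from fit import *
zoom("w1",st(620.5,141)+fig(621,139),(620,141,40),"pics/w1z.png")
zoom("w1",st(463,254),(463,254,10),"pics/w1s.png",hw=70)
E
```

```text
(no output)
```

View pics/w1z.png

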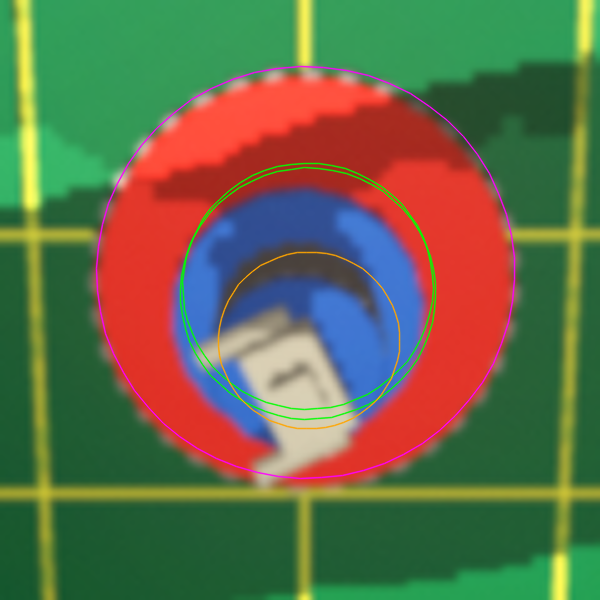

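View pics/w1s.png

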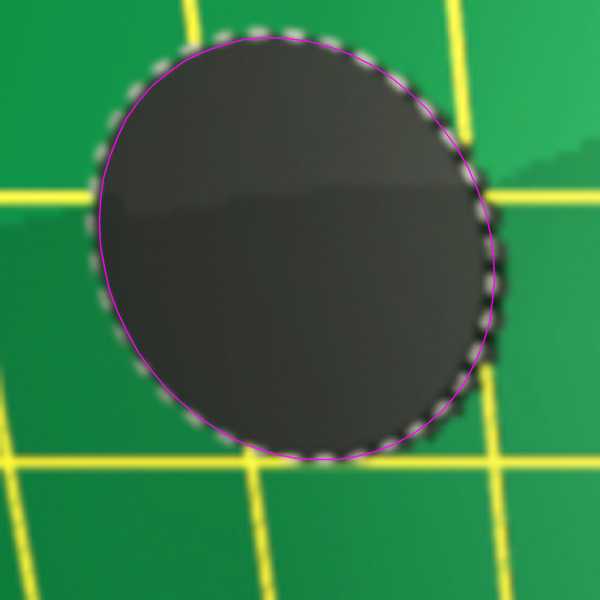

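step_arm --linear '[[0, -8, -30], [0, 0, -50], [0, 0, -45], [0, 0, -40], [0, 0, -25], [0, 0, -13], [0, 0, 0]]' --rot '[[0, 0, 0], [0, 0, 0], [0, 0, 0], [0, 0, 0], [0, 0, 0], [0, 0, 0], [0, 0, 0]]'

```text
t: 2.58
tool_pos: [618.5, 135.7, 28.2]
ee_rot: [-1.571, -0.0, 0.002]
contact_force: [-0.2, -0.3, 0.5]
width: 69.6
```

step_arm --linear '[[0, 0, 0], [0, 0, 0], [0, 0, 0], [0, 0, 0], [0, 0, 0], [0, 0, 0]]' --rot '[[0, 0, 0], [0, 0, 0], [0, 0, 0], [0, 0, 0], [0, 0, 0], [0, 0, 0]]' --fingers 20

```text
t: 3.32
tool_pos: [619.7, 135.2, 29.6]
ee_rot: [-1.57, -0.001, -0.001]
contact_force: [-1.3, 0.3, 6.8]
width: 31.1
```

step_arm --linear '[[0, 0, 10], [0, 0, 30], [0, 0, 50], [0, 0, 50], [0, 0, 10], [0, 0, 0]]' --rot '[[0, 0, 0], [0, 0, 0], [0, 0, 0], [0, 0, 0], [0, 0, 0], [0, 0, 0]]'

```text
t: 4.08
tool_pos: [619.4, 134.9, 178.9]
ee_rot: [-1.571, -0.001, -0.001]
contact_force: [-0.3, -0.2, -2.1]
width: 31.1
```

```bash
python3 -c "
from look import *
look('w2',S['red'])
cv2.imwrite('pics/side2.png',cv2.resize(ctrl.camera('side')[60:300,200:480],None,fx=2.5,fy=2.5,interpolation=2))"
```

```text
4.075 [619.4 134.9 178.9] [-1.571e+00 -1.000e-03 -1.000e-03]
```

View pics/w2o.png

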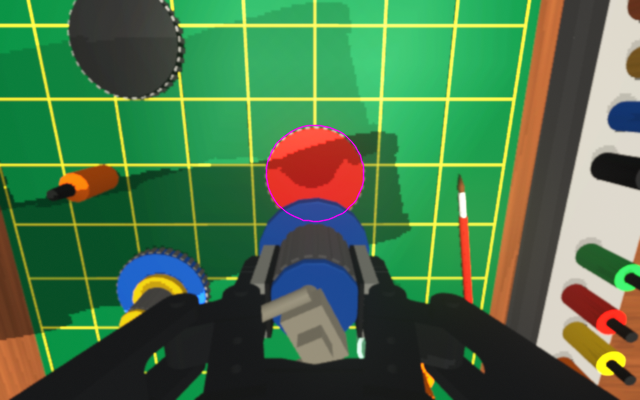

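View pics/side2.png

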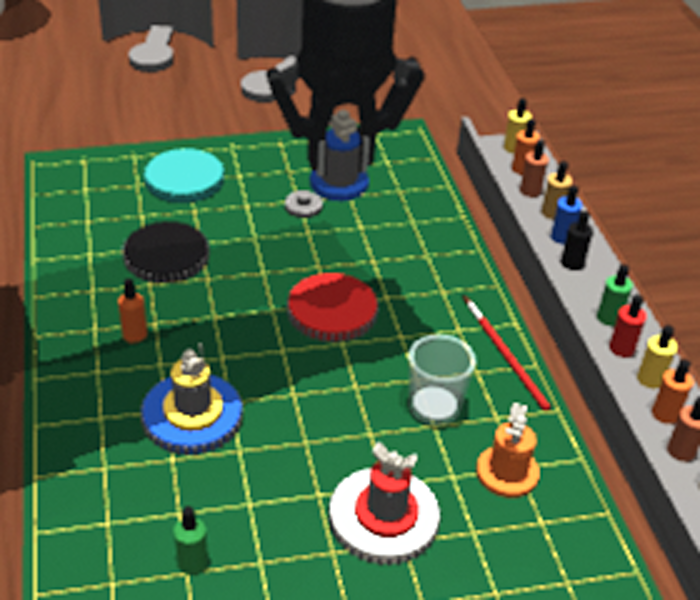

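```bash
cat >> fit.py <<'E'
def held(name,x,y,dz,out):
    its=[(x,y,z+dz,r,col) for z,r,col in((0,27,(0,255,0)),(8,27,(0,255,255)),(50,17,(0,165,255)))]
    zoom(name,its,(x,y,dz+20),out,hw=95)
E
python3 -c "
from fit import *
held('w2',619.4,134.9,163.3,'pics/w2h.png')"
```

```text
(no output)
```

View pics/w2h.png

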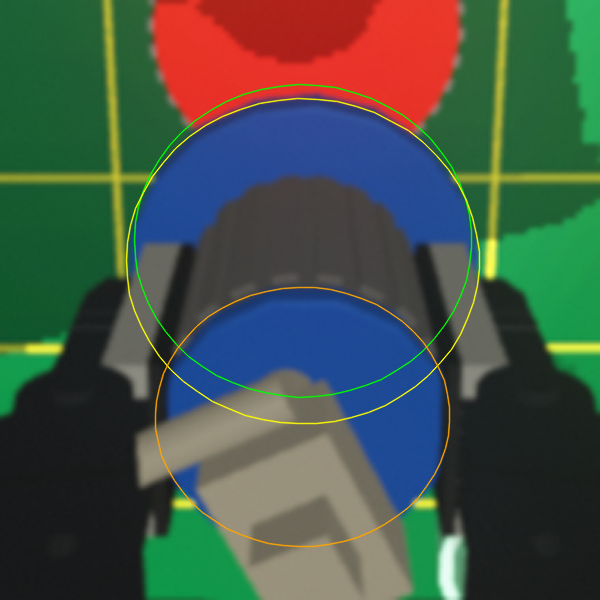

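step_arm --linear '[[-39, 30, 0], [-39, 30, 0], [-39, 30, 0], [-40, 30.5, 0], [0, 0, -30], [0, 0, -50], [0, 0, -40], [0, 0, -17]]' --rot '[[0, 0, 0], [0, 0, 0], [0, 0, 0], [0, 0, 0], [0, 0, 0], [0, 0, 0], [0, 0, 0], [0, 0, 0]]'

```text
t: 5.18
tool_pos: [459.6, 254.1, 37.4]
ee_rot: [-1.574, 0.004, 0.005]
contact_force: [0.6, -0.2, -0.6]
width: 31.2
```

step_arm --linear '[[0, 0, -6], [0, 0, -3], [0, 0, -2], [0, 0, 0]]' --rot '[[0, 0, 0], [0, 0, 0], [0, 0, 0], [0, 0, 0]]'

```text
t: 5.68
tool_pos: [462.5, 255.6, 30.7]
ee_rot: [-1.57, -0.0, -0.001]
contact_force: [-0.1, -0.4, -1.7]
width: 31.5
```

step_arm --linear '[[0, 0, -1.0], [0, 0, 0], [0, 0, 0]]' --rot '[[0, 0, 0], [0, 0, 0], [0, 0, 0]]'

```text
t: 6.05
tool_pos: [462.5, 255.6, 29.6]
ee_rot: [-1.57, -0.0, -0.0]
contact_force: [0.2, 0.4, 1.6]
width: 31.1
```

step_arm --linear '[[0, 0, 0], [0, 0, 0], [0, 0, 0], [0, 0, 0], [0, 0, 0]]' --rot '[[0, 0, 0], [0, 0, 0], [0, 0, 0], [0, 0, 0], [0, 0, 0]]' --fingers 70

```text
t: 6.68
tool_pos: [462.2, 255.5, 29.2]
ee_rot: [-1.571, 0.0, 0.0]
contact_force: [-0.3, 0.7, 0.3]
width: 70.6
```

step_arm --linear '[[0, 0, 20], [0, 0, 40], [0, 0, 50], [0, 0, 50], [0, 0, 40], [0, 0, 0], [0, 0, 0]]' --rot '[[0, 0, 0], [0, 0, 0], [0, 0, 0], [0, 0, 0], [0, 0, 0], [0, 0, 0], [0, 0, 0]]'

```text
t: 7.55
tool_pos: [462.0, 255.3, 228.7]
ee_rot: [-1.571, 0.0, 0.0]
contact_force: [0.7, -0.1, -1.1]
width: 70.0
```

```bash
python3 -c "
from look import *
look('w3',(462.5,254.5),(462.5,254.5))"; python3 -c "
from fit import *
zoom('w3',st(462.5,254.5)+fig(462.5,254.5),(462,254,40),'pics/w3z.png')"
```

```text
7.55 [462.  255.3 228.7] [-1.571  0.     0.   ]
```

View pics/w3z.png

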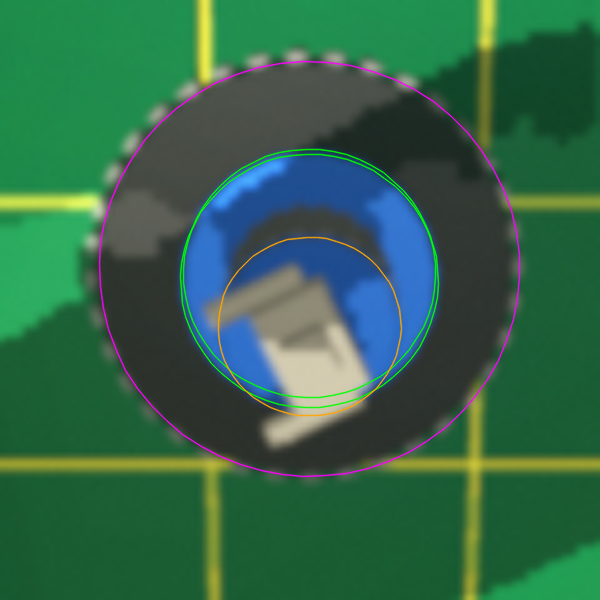

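step_arm --linear '[[18, -47, 0], [18, -47, 0], [18, -47, 0], [18, -47, 0], [18, -47, 0], [18, -47, 0], [19, -47, 0], [20, -47, 0]]' --rot '[[0, 0, 0], [0, 0, 0], [0, 0, 0], [0, 0, 0], [0, 0, 0], [0, 0, 0], [0, 0, 0], [0, 0, 0]]'

```text
t: 8.6
tool_pos: [609.0, -122.0, 227.6]
ee_rot: [-1.57, 0.002, 0.002]
contact_force: [0.5, 0.5, -0.2]
width: 69.8
```

step_arm --linear '[[0, 0, 0], [0, 0, 0]]' --rot '[[0, 0, 0], [0, 0, 0]]'

```text
t: 8.85
tool_pos: [608.5, -120.3, 227.8]
ee_rot: [-1.57, 0.003, 0.002]
contact_force: [0.2, -0.1, -0.7]
width: 70.2
```

```bash
python3 -c "
from look import *
look('w4',S['white'])"; python3 -c "
from fit import *
zoom('w4',st(609,-122.5)+fig(609,-122.5),(609,-122,40),'pics/w4z.png')"
```

```text
8.85 [ 608.5 -120.3  227.8] [-1.57   0.003  0.002]
```

View pics/w4z.png

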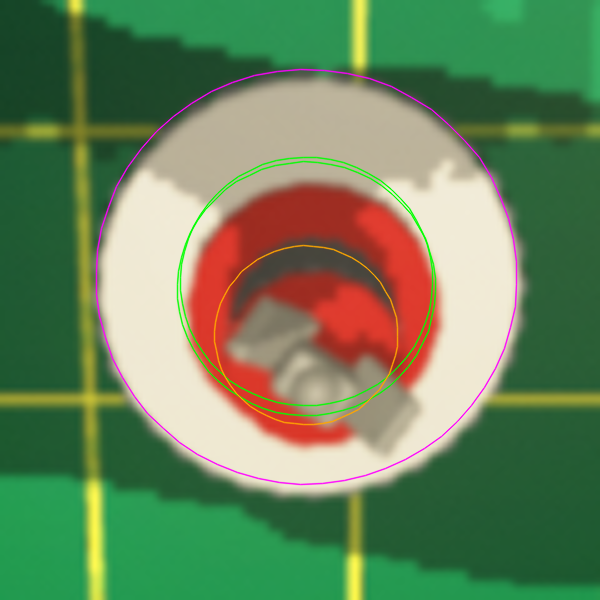

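View pics/w4o.png

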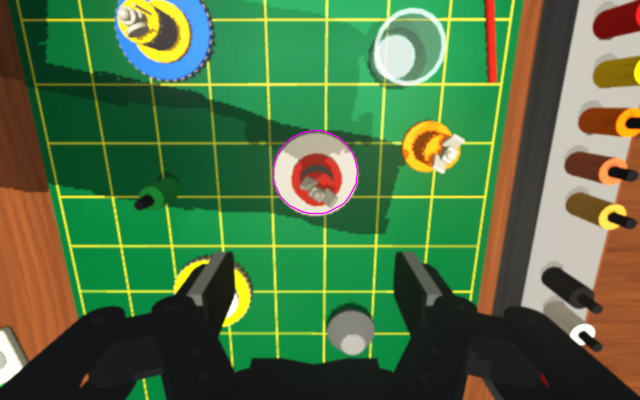

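step_arm --linear '[[1.5, -9, -30], [0, 0, -50], [0, 0, -45], [0, 0, -38], [0, 0, -24], [0, 0, -12], [0, 0, 0], [0, 0, 0]]' --rot '[[0, 0, 0], [0, 0, 0], [0, 0, 0], [0, 0, 0], [0, 0, 0], [0, 0, 0], [0, 0, 0], [0, 0, 0]]'

```text
t: 9.9
tool_pos: [611.5, -129.3, 31.5]
ee_rot: [-1.571, -0.002, -0.001]
contact_force: [-0.6, 0.3, 0.1]
width: 70.2
```

step_arm --linear '[[0, 0, 0], [0, 0, 0], [0, 0, 0], [0, 0, 0], [0, 0, 0], [0, 0, 0]]' --rot '[[0, 0, 0], [0, 0, 0], [0, 0, 0], [0, 0, 0], [0, 0, 0], [0, 0, 0]]' --fingers 20

```text
t: 10.65
tool_pos: [610.9, -129.7, 31.0]
ee_rot: [-1.571, -0.0, -0.001]
contact_force: [-1.7, -0.2, 5.4]
width: 31.3
```

step_arm --linear '[[0, 0, 10], [0, 0, 30], [0, 0, 50], [0, 0, 50], [0, 0, 10], [0, 0, 0], [0, 0, 0]]' --rot '[[0, 0, 0], [0, 0, 0], [0, 0, 0], [0, 0, 0], [0, 0, 0], [0, 0, 0], [0, 0, 0]]'

```text
t: 11.52
tool_pos: [609.9, -129.3, 178.5]
ee_rot: [-1.57, 0.002, 0.002]
contact_force: [-0.6, 0.1, -1.5]
width: 31.3
```

```bash
python3 -c "
from look import *
look('w5',(609.5,-124))
s=ctrl.observe()['tool_pos']
from fit import *
held('w5',s[0],s[1],s[2]-15.5,'pics/w5h.png')"
```

```text
11.525 [ 609.9 -129.3  178.5] [-1.57   0.002  0.002]
```

View pics/w5h.png

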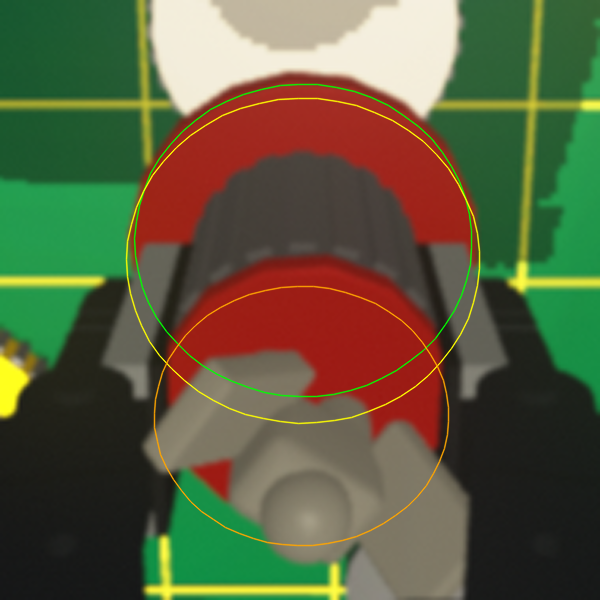

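View pics/w5o.png

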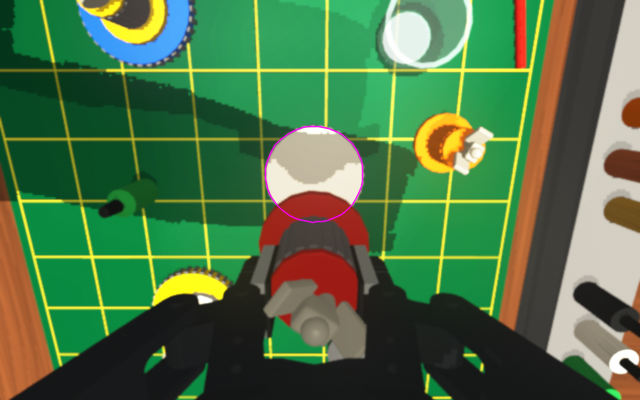

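```bash
python3 -c "
from fit import *
held('w5',609.9+0.3,-129.3+2.5,178.5-17,'pics/w5h2.png')
held('w2',619.4,134.9-1,178.9-15.6,'pics/w2h2.png')"
```

```text
(no output)
```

View pics/w5h2.png

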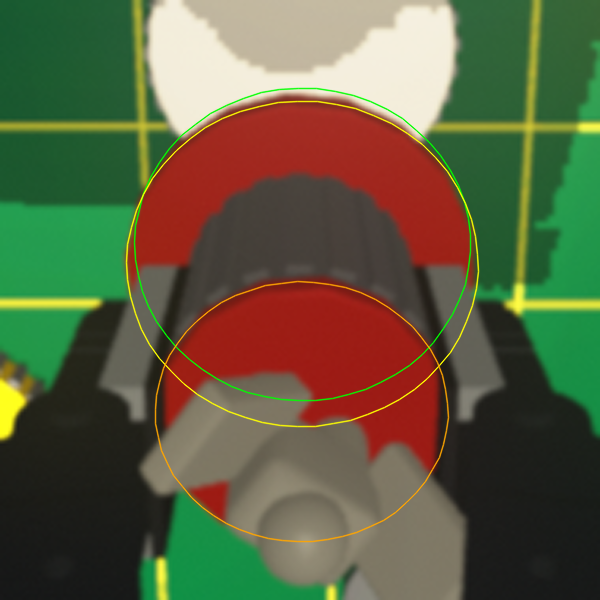

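View pics/w2h2.png

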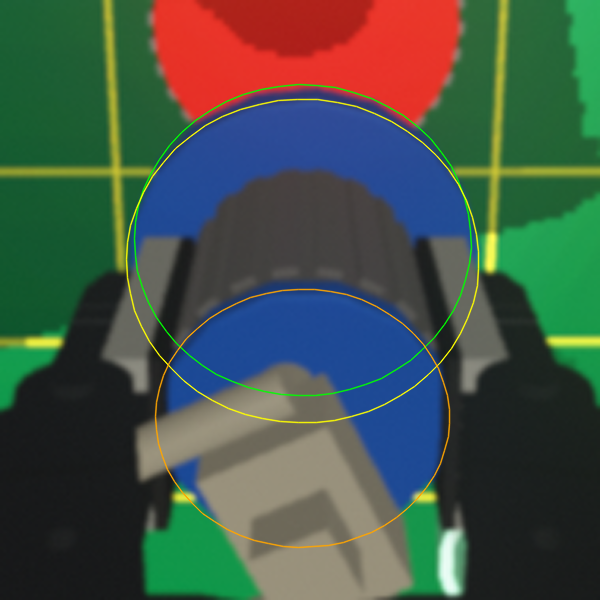

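step_arm --linear '[[0, 44, 0], [2, 45, 0], [2, 45, 0], [2, 45, 0], [2, 45, 0], [2, 44, 0], [0, 0, 0], [0, 0, -30]]' --rot '[[0, 0, 0], [0, 0, 0], [0, 0, 0], [0, 0, 0], [0, 0, 0], [0, 0, 0], [0, 0, 0], [0, 0, 0]]'

```text
t: 12.58
tool_pos: [621.6, 138.9, 150.7]
ee_rot: [-1.571, -0.003, -0.001]
contact_force: [1.0, -0.1, -1.2]
width: 31.0
```

step_arm --linear '[[0, 0, -50], [0, 0, -40], [0, 0, -15], [0, 0, -7], [0, 0, -3], [0, 0, 0], [0, 0, 0]]' --rot '[[0, 0, 0], [0, 0, 0], [0, 0, 0], [0, 0, 0], [0, 0, 0], [0, 0, 0], [0, 0, 0]]'

```text
t: 13.45
tool_pos: [621.3, 138.6, 36.3]
ee_rot: [-1.57, -0.001, -0.001]
contact_force: [-0.2, 0.6, -0.1]
width: 31.4
```

step_arm --linear '[[-1.5, 0, -2], [0, 0, -1.5], [0, 0, -1], [0, 0, 0], [0, 0, 0]]' --rot '[[0, 0, 0], [0, 0, 0], [0, 0, 0], [0, 0, 0], [0, 0, 0]]'

```text
t: 14.08
tool_pos: [619.1, 138.5, 31.1]
ee_rot: [-1.571, 0.0, 0.0]
contact_force: [-2.9, 0.3, 5.1]
width: 31.3
```

Contact. Release and check.

step_arm --linear '[[0, 0, 0], [0, 0, 0], [0, 0, 0], [0, 0, 0], [0, 0, 0]]' --rot '[[0, 0, 0], [0, 0, 0], [0, 0, 0], [0, 0, 0], [0, 0, 0]]' --fingers 70

```text
t: 14.7
tool_pos: [619.2, 138.5, 30.7]
ee_rot: [-1.571, 0.0, 0.0]
contact_force: [0.1, -0.0, -0.1]
width: 70.0
```

step_arm --linear '[[0, 0, 20], [0, 0, 40], [0, 0, 50], [0, 0, 50], [0, 0, 40], [0, 0, 0], [0, 0, 0]]' --rot '[[0, 0, 0], [0, 0, 0], [0, 0, 0], [0, 0, 0], [0, 0, 0], [0, 0, 0], [0, 0, 0]]'

```text
t: 15.58
tool_pos: [619.0, 138.4, 230.1]
ee_rot: [-1.571, 0.001, 0.001]
contact_force: [-0.4, -0.3, -0.2]
width: 69.8
```

```bash
python3 -c "
from look import *
look('w6',(620,140.5))
from fit import *
zoom('w6',st(620,140.5)+fig(620,140.5),(620,141,40),'pics/w6z.png')"
```

```text
15.575 [619.  138.4 230.1] [-1.571e+00  1.000e-03  1.000e-03]
```

View pics/w6z.png

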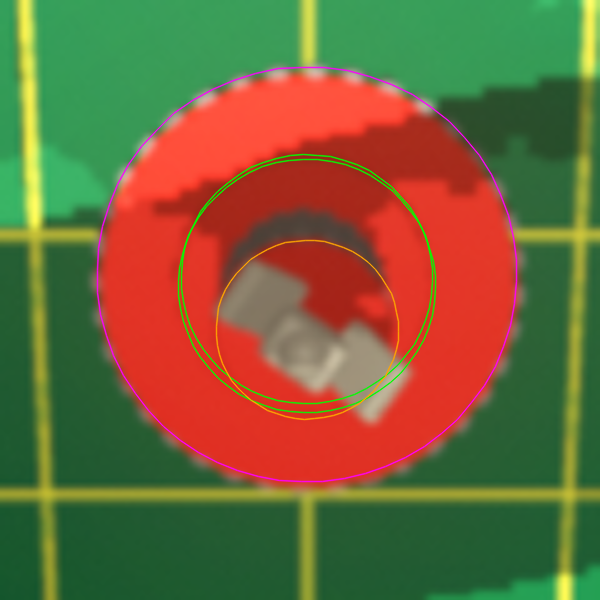

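step_arm --linear '[[-16, -50, 0], [-16, -50, 0], [-16, -50, 0], [-17, -50, 0], [-17, -50, 0], [-17, -51, 0], [-17, -51, 0], [-17, -51, 0]]' --rot '[[0, 0, 0], [0, 0, 0], [0, 0, 0], [0, 0, 0], [0, 0, 0], [0, 0, 0], [0, 0, 0], [0, 0, 0]]'

```text
t: 16.62
tool_pos: [484.9, -265.7, 229.4]
ee_rot: [-1.57, 0.002, 0.002]
contact_force: [0.5, 0.0, 0.3]
width: 70.3
```

step_arm --linear '[[0, 0, 0], [0, 0, 0], [0, 0, 0]]' --rot '[[0, 0, 0], [0, 0, 0], [0, 0, 0]]'

```text
t: 17.0
tool_pos: [486.4, -263.4, 230.3]
ee_rot: [-1.57, -0.0, 0.002]
contact_force: [0.1, -0.0, -0.4]
width: 70.0
```

```bash
python3 -c "
from look import *
look('w7',S['yellow'])
from fit import *
zoom('w7',st(487,-264.5)+fig(487,-264.5),(487,-264,40),'pics/w7z.png')"
```

```text
17.0 [ 486.4 -263.4  230.3] [-1.57  -0.     0.002]
```

View pics/w7z.png

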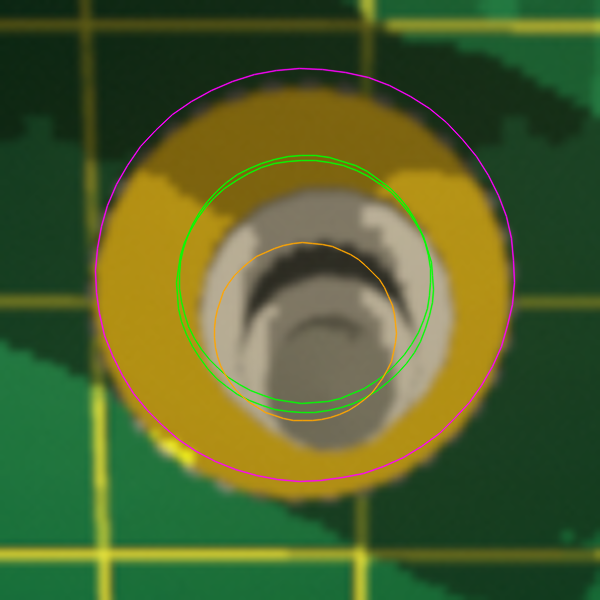

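step_arm --linear '[[5, -8, -30], [0, 0, -50], [0, 0, -45], [0, 0, -40], [0, 0, -24], [0, 0, -12], [0, 0, 0], [0, 0, 0]]' --rot '[[0, 0, 0], [0, 0, 0], [0, 0, 0], [0, 0, 0], [0, 0, 0], [0, 0, 0], [0, 0, 0], [0, 0, 0]]'

```text
t: 18.05
tool_pos: [492.1, -272.6, 30.8]
ee_rot: [-1.572, -0.001, -0.001]
contact_force: [-0.2, 0.2, -0.3]
width: 70.1
```

step_arm --linear '[[0, 0, 0], [0, 0, 0], [0, 0, 0], [0, 0, 0], [0, 0, 0], [0, 0, 0]]' --rot '[[0, 0, 0], [0, 0, 0], [0, 0, 0], [0, 0, 0], [0, 0, 0], [0, 0, 0]]' --fingers 20

```text
t: 18.8
tool_pos: [491.5, -272.7, 30.6]
ee_rot: [-1.571, -0.001, -0.001]
contact_force: [-0.9, 0.1, 4.8]
width: 31.4
```

step_arm --linear '[[0, 0, 10], [0, 0, 30], [0, 0, 50], [0, 0, 50], [0, 0, 10], [0, 0, 0], [0, 0, 0]]' --rot '[[0, 0, 0], [0, 0, 0], [0, 0, 0], [0, 0, 0], [0, 0, 0], [0, 0, 0], [0, 0, 0]]'

```text
t: 19.68
tool_pos: [490.4, -272.1, 178.3]
ee_rot: [-1.57, 0.002, 0.002]
contact_force: [-0.0, -0.1, -0.8]
width: 31.5
```

```bash
python3 -c "
from look import *
look('w8',(486.6,-268))
from fit import *
s=ctrl.observe()['tool_pos']
held('w8',s[0],s[1],s[2]-16.6,'pics/w8h.png')
zoom('w8',st(486.6,-268),(486,-264,14),'pics/w8z.png')"
```

```text
19.675 [ 490.4 -272.1  178.3] [-1.57   0.002  0.002]
```

View pics/w8h.png

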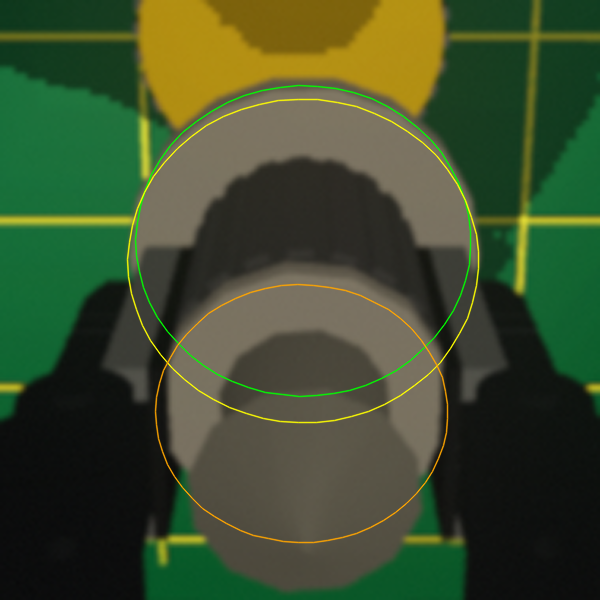

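View pics/w8z.png

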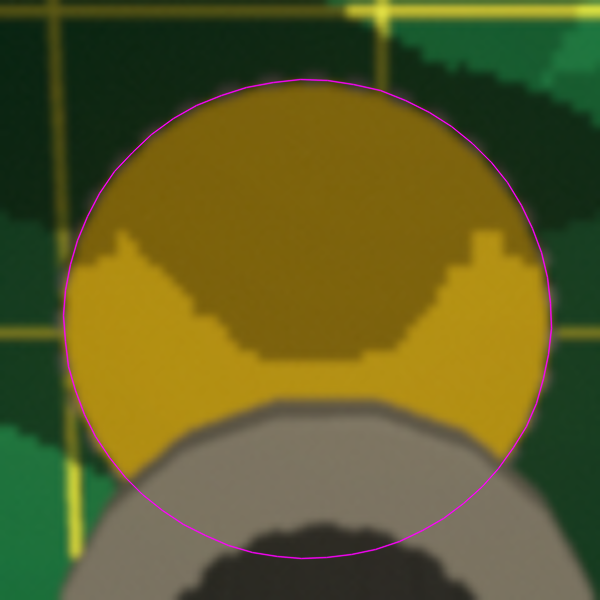

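step_arm --linear '[[29, 36, 0], [30, 37, 0], [30, 37, 0], [29.5, 36.5, 0], [0, 0, -30], [0, 0, -50], [0, 0, -40], [0, 0, -15]]' --rot '[[0, 0, 0], [0, 0, 0], [0, 0, 0], [0, 0, 0], [0, 0, 0], [0, 0, 0], [0, 0, 0], [0, 0, 0]]'

```text
t: 20.72
tool_pos: [607.4, -125.5, 41.2]
ee_rot: [-1.57, 0.005, 0.005]
contact_force: [-0.3, -0.4, -0.7]
width: 31.4
```

step_arm --linear '[[0, 0, -6], [0, 0, -2], [0, 0, 0], [0, 0, 0]]' --rot '[[0, 0, 0], [0, 0, 0], [0, 0, 0], [0, 0, 0]]'

```text
t: 21.22
tool_pos: [610.3, -126.2, 37.8]
ee_rot: [-1.571, -0.001, -0.001]
contact_force: [-0.1, 0.5, -1.1]
width: 31.4
```

step_arm --linear '[[-1, 0.5, -3], [0, 0, -2], [0, 0, -1.5], [0, 0, 0], [0, 0, 0]]' --rot '[[0, 0, 0], [0, 0, 0], [0, 0, 0], [0, 0, 0], [0, 0, 0]]'

```text
t: 21.85
tool_pos: [608.6, -125.5, 30.6]
ee_rot: [-1.571, 0.0, 0.0]
contact_force: [-2.0, 0.6, 5.7]
width: 31.1
```

step_arm --linear '[[0, 0, 0], [0, 0, 0], [0, 0, 0], [0, 0, 0], [0, 0, 0]]' --rot '[[0, 0, 0], [0, 0, 0], [0, 0, 0], [0, 0, 0], [0, 0, 0]]' --fingers 70

```text
t: 22.48
tool_pos: [608.7, -125.5, 30.2]
ee_rot: [-1.571, 0.0, 0.0]
contact_force: [1.1, -0.0, -0.2]
width: 69.7
```

step_arm --linear '[[0, 0, 20], [0, 0, 40], [0, 0, 50], [0, 0, 50], [0, 0, 40], [0, 0, 0], [0, 0, 0]]' --rot '[[0, 0, 0], [0, 0, 0], [0, 0, 0], [0, 0, 0], [0, 0, 0], [0, 0, 0], [0, 0, 0]]'

```text
t: 23.35
tool_pos: [608.5, -125.5, 229.6]
ee_rot: [-1.571, 0.001, 0.001]
contact_force: [-0.2, -0.3, 0.5]
width: 70.3
```

```bash
python3 -c "
from look import *
look('w9',(609.5,-124))
from fit import *
zoom('w9',st(609.5,-124)+fig(609.5,-124),(609,-124,40),'pics/w9z.png')"
```

```text
23.35 [ 608.5 -125.5  229.6] [-1.571e+00  1.000e-03  1.000e-03]
```

View pics/w9z.png

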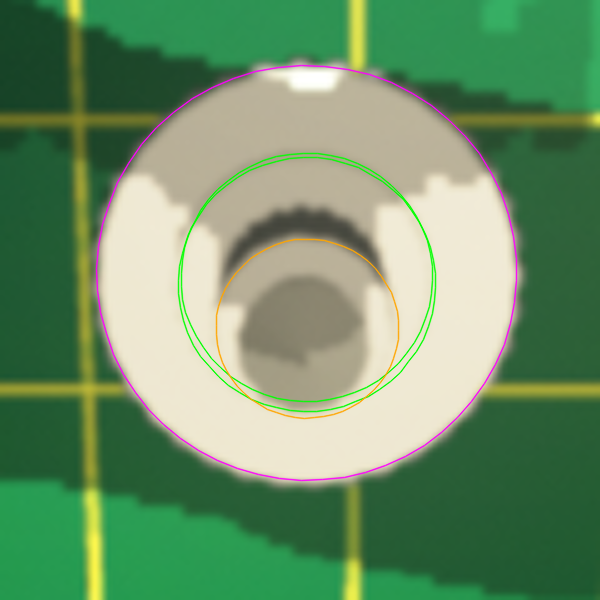

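step_arm --linear '[[-36, 36, 0], [-36, 36, 0], [-37, 36, 0], [-37, 36, 0], [0, 0, 0], [0, 0, 0], [0, 0, 0]]' --rot '[[0, 0, 0], [0, 0, 0], [0, 0, 0], [0, 0, 0], [0, 0, 0], [0, 0, 0], [0, 0, 0]]'

```text
t: 24.28
tool_pos: [463.3, 18.0, 229.7]
ee_rot: [-1.571, 0.001, 0.0]
contact_force: [-0.5, 0.2, -0.1]
width: 70.2
```

```bash
python3 -c "
from look import *
look('w10',(463,20))
from fit import *
zoom('w10',st(463,20)+fig(463,20),(463,20,40),'pics/w10z.png')"
```

```text
24.275 [463.3  18.  229.7] [-1.571e+00  1.000e-03  0.000e+00]
```

View pics/w10z.png

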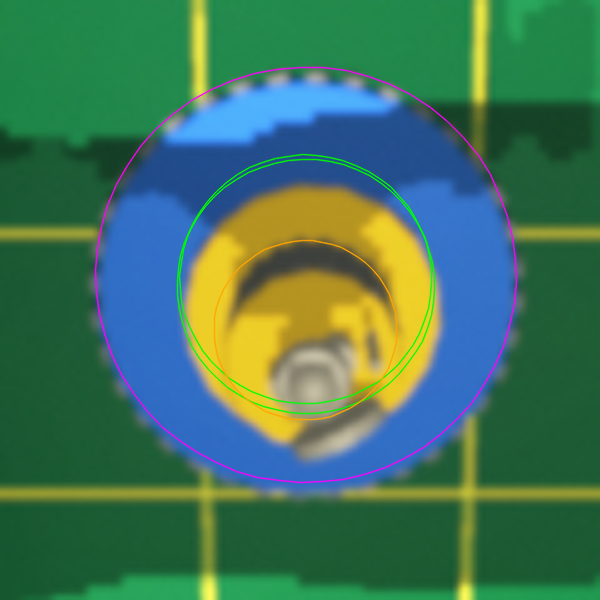

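step_arm --linear '[[0.5, -4, -30], [0, 0, -50], [0, 0, -45], [0, 0, -40], [0, 0, -23], [0, 0, -12], [0, 0, 0], [0, 0, 0]]' --rot '[[0, 0, 0], [0, 0, 0], [0, 0, 0], [0, 0, 0], [0, 0, 0], [0, 0, 0], [0, 0, 0], [0, 0, 0]]'

```text
t: 25.32
tool_pos: [464.0, 14.4, 31.0]
ee_rot: [-1.571, -0.001, -0.001]
contact_force: [-0.4, 0.0, -0.1]
width: 70.3
```

step_arm --linear '[[0, 0, 0], [0, 0, 0], [0, 0, 0], [0, 0, 0], [0, 0, 0], [0, 0, 0]]' --rot '[[0, 0, 0], [0, 0, 0], [0, 0, 0], [0, 0, 0], [0, 0, 0], [0, 0, 0]]' --fingers 20

```text
t: 26.08
tool_pos: [463.8, 14.5, 30.9]
ee_rot: [-1.571, -0.001, -0.001]
contact_force: [-0.6, 0.0, 6.8]
width: 31.4
```

step_arm --linear '[[0, 0, 10], [0, 0, 30], [0, 0, 50], [0, 0, 50], [0, 0, 10], [0, 0, 0], [0, 0, 0]]' --rot '[[0, 0, 0], [0, 0, 0], [0, 0, 0], [0, 0, 0], [0, 0, 0], [0, 0, 0], [0, 0, 0]]'

```text
t: 26.95
tool_pos: [462.3, 14.5, 178.9]
ee_rot: [-1.571, 0.002, 0.002]
contact_force: [0.2, -0.4, -1.7]
width: 31.3
```

```bash
python3 -c "
from look import *
look('w11',(463.2,18))
from fit import *
s=ctrl.observe()['tool_pos']
held('w11',s[0],s[1],s[2]-16.6,'pics/w11h.png')
zoom('w11',st(463.2,18),(463,20,14),'pics/w11z.png')"
```

```text
26.95 [462.3  14.5 178.9] [-1.571  0.002  0.002]
```

View pics/w11h.png

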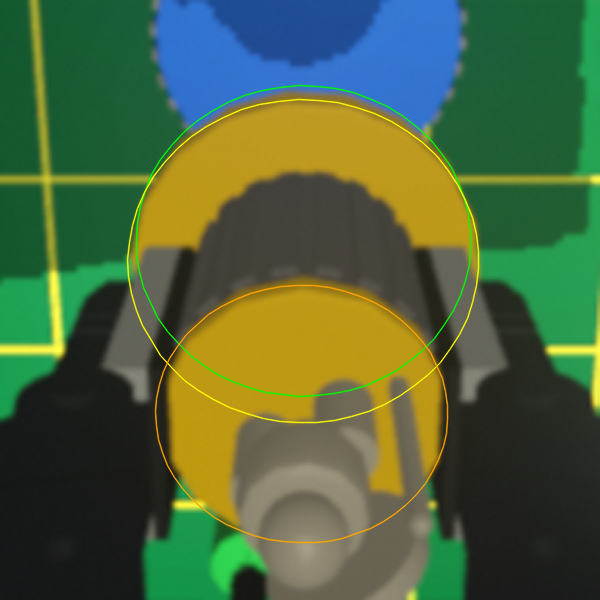

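View pics/w11z.png

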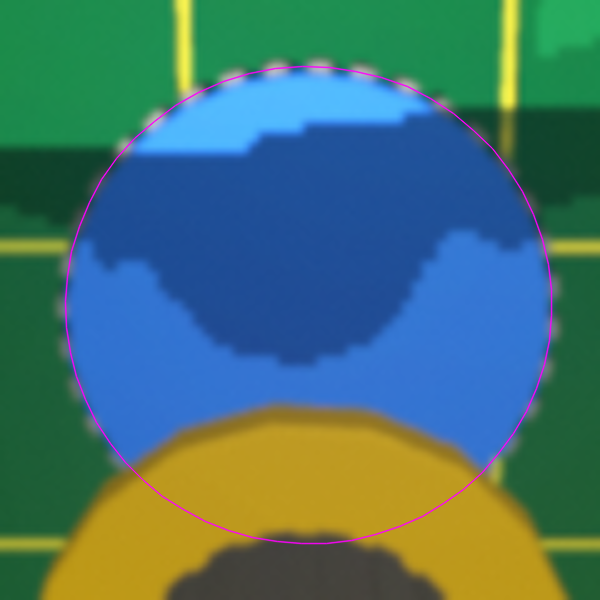

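step_arm --linear '[[4, -47, 0], [4, -47, 0], [4, -47, 0], [4, -47, 0], [4, -47, 0], [4, -47, 0], [0, 0, 0], [0, 0, -30]]' --rot '[[0, 0, 0], [0, 0, 0], [0, 0, 0], [0, 0, 0], [0, 0, 0], [0, 0, 0], [0, 0, 0], [0, 0, 0]]'

```text
t: 28.0
tool_pos: [487.7, -268.1, 150.2]
ee_rot: [-1.571, -0.0, -0.002]
contact_force: [-0.1, -0.2, -2.2]
width: 31.2
```

step_arm --linear '[[0, 0, -50], [0, 0, -40], [0, 0, -15], [0, 0, -6], [0, 0, -2], [0, 0, 0], [0, 0, 0]]' --rot '[[0, 0, 0], [0, 0, 0], [0, 0, 0], [0, 0, 0], [0, 0, 0], [0, 0, 0], [0, 0, 0]]'

```text
t: 28.88
tool_pos: [487.7, -267.8, 38.2]
ee_rot: [-1.572, -0.001, -0.001]
contact_force: [-0.4, 0.8, -1.6]
width: 31.5
```

step_arm --linear '[[-1, 0, -3], [0, 0, -2], [0, 0, -1.5], [0, 0, 0], [0, 0, 0]]' --rot '[[0, 0, 0], [0, 0, 0], [0, 0, 0], [0, 0, 0], [0, 0, 0]]'

```text
t: 29.5
tool_pos: [486.2, -267.5, 31.0]
ee_rot: [-1.571, 0.0, 0.0]
contact_force: [-1.1, 0.7, 4.2]
width: 31.3
```

step_arm --linear '[[0, 0, 0], [0, 0, 0], [0, 0, 0], [0, 0, 0], [0, 0, 0]]' --rot '[[0, 0, 0], [0, 0, 0], [0, 0, 0], [0, 0, 0], [0, 0, 0]]' --fingers 70

```text
t: 30.12
tool_pos: [486.2, -267.5, 30.7]
ee_rot: [-1.571, 0.0, 0.0]
contact_force: [0.7, 0.1, 0.7]
width: 69.9
```

step_arm --linear '[[0, 0, 20], [0, 0, 40], [0, 0, 50], [0, 0, 50], [0, 0, 40], [0, 0, 0], [0, 0, 0]]' --rot '[[0, 0, 0], [0, 0, 0], [0, 0, 0], [0, 0, 0], [0, 0, 0], [0, 0, 0], [0, 0, 0]]'

```text
t: 31.0
tool_pos: [486.0, -267.4, 230.2]
ee_rot: [-1.571, 0.001, 0.0]
contact_force: [0.6, -0.6, -0.2]
width: 70.2
```

```bash
python3 -c "
from look import *
look('w12',(486.8,-268))
from fit import *
zoom('w12',st(486.8,-268)+fig(486.8,-268),(487,-268,40),'pics/w12z.png')"
```

```text
31.0 [ 486.  -267.4  230.2] [-1.571e+00  1.000e-03  0.000e+00]
```

View pics/w12z.png

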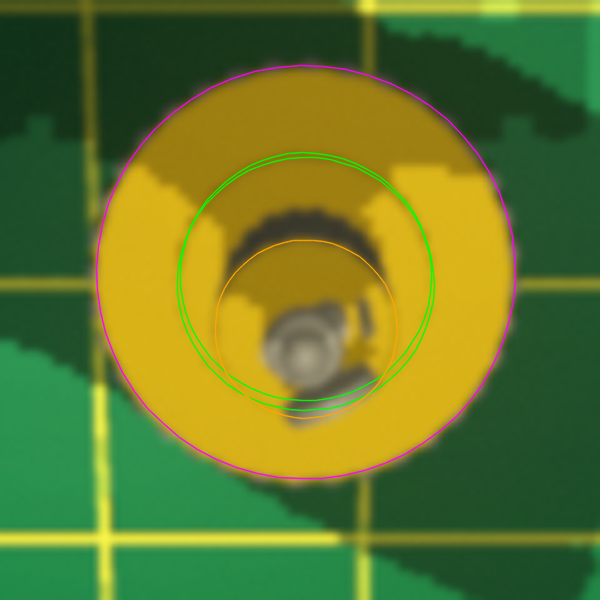

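step_arm --linear '[[-3, 52, 0], [-3, 52, 0], [-3, 52, 0], [-3, 52, 0], [-3, 52, 0], [-3, 52, 0], [-3, 52, 0], [-3, 52, 0]]' --rot '[[0, 0, 0], [0, 0, 0], [0, 0, 0], [0, 0, 0], [0, 0, 0], [0, 0, 0], [0, 0, 0], [0, 0, 0]]'

```text
t: 32.05
tool_pos: [461.3, 150.0, 229.5]
ee_rot: [-1.572, 0.002, 0.002]
contact_force: [0.1, -0.4, 0.5]
width: 69.8
```

step_arm --linear '[[0, 52, 0], [0, 53, 0], [0, 0, 0], [0, 0, 0], [0, 0, 0]]' --rot '[[0, 0, 0], [0, 0, 0], [0, 0, 0], [0, 0, 0], [0, 0, 0]]'

```text
t: 32.67
tool_pos: [462.1, 252.3, 230.4]
ee_rot: [-1.571, 0.002, -0.0]
contact_force: [0.1, -0.6, 0.7]
width: 70.1
```

step_arm --linear '[[0, 1.5, -30], [0, 0, -50], [0, 0, -45], [0, 0, -40], [0, 0, -23], [0, 0, -12], [0, 0, 0], [0, 0, 0]]' --rot '[[0, 0, 0], [0, 0, 0], [0, 0, 0], [0, 0, 0], [0, 0, 0], [0, 0, 0], [0, 0, 0], [0, 0, 0]]'

```text
t: 33.67
tool_pos: [463.0, 255.1, 31.8]
ee_rot: [-1.57, -0.001, -0.001]
contact_force: [0.3, -0.6, -0.6]
width: 70.0
```

step_arm --linear '[[0, 0, 0], [0, 0, 0], [0, 0, 0], [0, 0, 0], [0, 0, 0], [0, 0, 0]]' --rot '[[0, 0, 0], [0, 0, 0], [0, 0, 0], [0, 0, 0], [0, 0, 0], [0, 0, 0]]' --fingers 20

```text
t: 34.42
tool_pos: [462.5, 255.2, 31.5]
ee_rot: [-1.57, -0.001, -0.0]
contact_force: [-1.8, -0.3, 6.1]
width: 30.9
```

step_arm --linear '[[0, 0, 10], [0, 0, 30], [0, 0, 50], [0, 0, 50], [0, 0, 10], [0, 0, 0], [0, 0, 0]]' --rot '[[0, 0, 0], [0, 0, 0], [0, 0, 0], [0, 0, 0], [0, 0, 0], [0, 0, 0], [0, 0, 0]]'

```text
t: 35.3
tool_pos: [461.4, 254.6, 179.3]
ee_rot: [-1.572, 0.002, 0.002]
contact_force: [0.5, -0.2, -1.3]
width: 31.4
```

```bash
python3 -c "
from look import *
look('w13',(462.5,254.5))
from fit import *
s=ctrl.observe()['tool_pos']
held('w13',s[0],s[1],s[2]-16.6,'pics/w13h.png')"
```

```text
35.3 [461.4 254.6 179.3] [-1.572  0.002  0.002]
```

View pics/w13h.png

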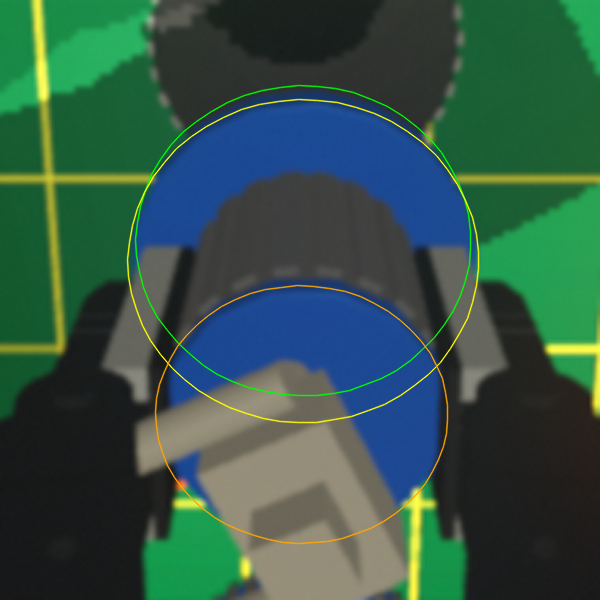

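step_arm --linear '[[0, -47, 0], [0, -47, 0], [0, -47, 0], [0, -47, 0], [1, -48, 0], [0, 0, 0], [0, 0, 0], [0, 0, -30]]' --rot '[[0, 0, 0], [0, 0, 0], [0, 0, 0], [0, 0, 0], [0, 0, 0], [0, 0, 0], [0, 0, 0], [0, 0, 0]]'

```text
t: 36.35
tool_pos: [464.6, 20.1, 151.5]
ee_rot: [-1.57, -0.003, -0.002]
contact_force: [0.5, -0.0, -2.5]
width: 31.2
```

step_arm --linear '[[0, 0, -50], [0, 0, -40], [0, 0, -15], [0, 0, -6], [0, 0, -2], [0, 0, 0], [0, 0, 0]]' --rot '[[0, 0, 0], [0, 0, 0], [0, 0, 0], [0, 0, 0], [0, 0, 0], [0, 0, 0], [0, 0, 0]]'

```text
t: 37.22
tool_pos: [463.7, 19.1, 38.4]
ee_rot: [-1.571, -0.001, -0.001]
contact_force: [-1.0, -0.3, -0.2]
width: 30.9
```

step_arm --linear '[[-0.3, -0.5, -3], [0, 0, -2], [0, 0, -1], [0, 0, 0], [0, 0, 0]]' --rot '[[0, 0, 0], [0, 0, 0], [0, 0, 0], [0, 0, 0], [0, 0, 0]]'

```text
t: 37.85
tool_pos: [462.9, 18.5, 31.8]
ee_rot: [-1.571, 0.0, 0.0]
contact_force: [-0.2, 0.6, -0.4]
width: 31.3
```

step_arm --linear '[[0, 0, -0.7], [0, 0, 0], [0, 0, 0]]' --rot '[[0, 0, 0], [0, 0, 0], [0, 0, 0]]'

```text
t: 38.22
tool_pos: [463.0, 18.5, 31.5]
ee_rot: [-1.571, -0.0, -0.0]
contact_force: [-3.0, -0.4, 5.8]
width: 31.3
```

step_arm --linear '[[0, 0, 0], [0, 0, 0], [0, 0, 0], [0, 0, 0], [0, 0, 0]]' --rot '[[0, 0, 0], [0, 0, 0], [0, 0, 0], [0, 0, 0], [0, 0, 0]]' --fingers 70

```text
t: 38.85
tool_pos: [462.9, 18.5, 31.0]
ee_rot: [-1.571, 0.0, 0.0]
contact_force: [0.3, 0.7, -1.0]
width: 70.0
```

step_arm --linear '[[0, 0, 20], [0, 0, 40], [0, 0, 50], [0, 0, 50], [0, 0, 40], [0, 0, 0], [0, 0, 0]]' --rot '[[0, 0, 0], [0, 0, 0], [0, 0, 0], [0, 0, 0], [0, 0, 0], [0, 0, 0], [0, 0, 0]]'

```text
t: 39.72
tool_pos: [462.6, 18.5, 230.5]
ee_rot: [-1.571, 0.0, 0.0]
contact_force: [0.1, -0.9, -0.9]
width: 70.1
```

```bash
python3 -c "
from look import *
look('w14',(463.2,18))
from fit import *
zoom('w14',st(463.2,18)+fig(463.2,18),(463,18,40),'pics/w14z.png')
cv2.imwrite('pics/scene14.png',cv2.resize(ctrl.camera('scene')[80:300,190:490],None,fx=2.6,fy=2.6,interpolation=2))
cv2.imwrite('pics/side14.png',cv2.resize(ctrl.camera('side')[100:380,200:460],None,fx=2.1,fy=2.1,interpolation=2))
"
```

```text
39.725 [462.6  18.5 230.5] [-1.571  0.     0.   ]
```

View pics/w14z.png

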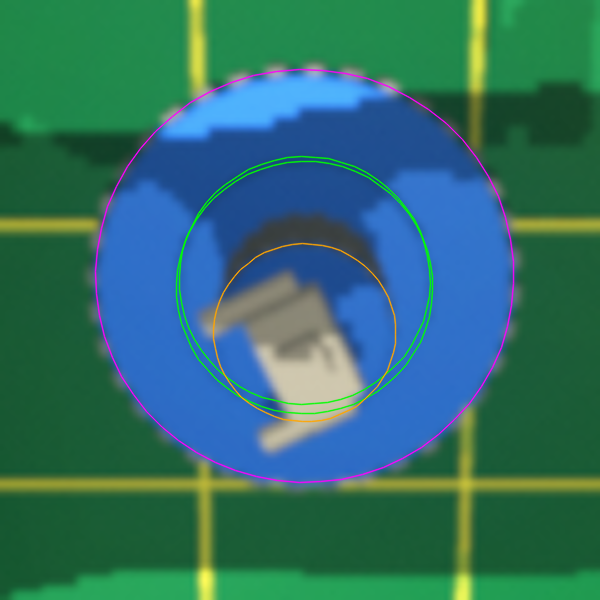

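View pics/scene14.png

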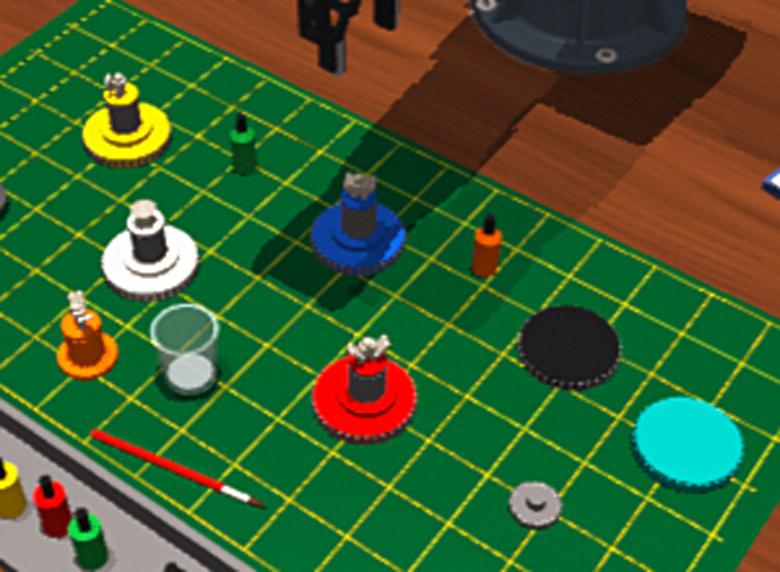

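View pics/side14.png

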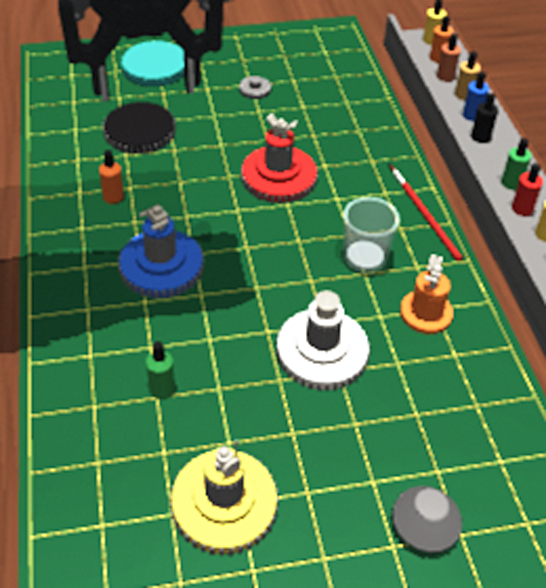

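All four figures stand upright and centred on the stands of their own colour. The spare stand is empty, and the cup is at the same pixels as in the first pictures.

```bash
python3 -c "
from station import ctrl
print(ctrl.finish_job())"
```

```text
the job is handed in; nothing more can be done
None
```

The job is handed in: all four miniatures now stand upright and released on the stands of their own colour. I parked blue on the spare stand, then moved red, white and yellow to their own stands, and brought blue back to its own. It took about 40 s of robot time.

- **Final pictures:** in the last scene and side pictures each figure is upright, the spare stand is empty, and the cup and the other things are at the same pixels as at the start.
- **Centring:** the wrist-camera overlays put each figure within about 1 to 2 mm of its stand's centre. I judged this by eye. It is less sharp where foot and stand share a colour, because I had to use the handle edge instead.
- **Forces:** the wrist force readings at the end of each move stayed below 7 N.
- **A disagreement:** the fixed cameras and the wrist camera differed by about 1 to 4 mm on where some stands lie, most on the yellow one. I used the wrist camera's values, except on the red stand, where I took a value between the two.

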